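# Tare a mixing cup on the shielded balance

### The job

Get the tall white mixing cup ready for taring on the precision balance: slide the glass top door of the draught shield right back, stand the cup upright in the middle of the weighing pan, setting it down gently and without knocking the glass, then slide the door fully shut without slamming it. Leave everything else on the bench where it is.

Things in the scene. Friction and masses are not known exactly. Their poses are not given: they have to be found in the camera images.
- balance: White precision balance, fixed, 210 mm wide, 165 high. Origin: on the bench under the middle of the weighing chamber. x points from its front (sloping panel with display, under 55 mm high, ends 195 mm before the origin) to its back (solid housing 96 to 210 mm behind the origin, 165 high); y to the left when looking along x; z up. Its place and heading vary.
- shield: Glass draught shield of the balance, same origin and axes. Chamber open at the top, 184 x 184 mm inside, centred on the origin; glass walls 4 mm thick at front and sides, 50 to 165 mm above the bench, the housing at the back. Aluminium rails along both sides overhang 3 mm inwards, tops 168 mm above the bench.
- top_door (a joint): Sliding glass top door, 182 mm wide, 190 long. 0 = fully shut; slides along the balance's +x (back over the housing) to its stop at 0.165 m = fully open. About 1.5 N friction, stays where left, may start a little ajar. Underside 168 mm above the bench, top of glass 172; a grey strip along its front edge is 3 mm higher.
- knob (a point): Middle of the round upright grey knob on the door's centre line, 22 mm behind the door's front edge: 22 mm across its waist (25 near its top, 26 at its foot), from 172 to 200 mm above the bench; this point at 186. Moves with the door: 74 mm in front of the chamber's middle when shut, 91 mm behind it when fully open. Axes as the balance.
- pan: Round stainless weighing pan fixed in the middle of the chamber, 120 mm in diameter, its flat top 60 mm above the bench. Same origin and axes as the balance.
- pan_centre (a point): Centre of the top face of the weighing pan, 60 mm above the bench. Axes as the balance.
- cup: The tall mixing cup: open, white plastic, round, slightly tapered, 95 mm high, outer diameter 54 mm at the foot and 67 mm at the rim, wall 3 mm, about 60 g. Stands upright on the bench beside the balance, to the left or to the right. Origin at the centre of its underside, z up.
- short_cup: Bystander: short wide cup of the same white plastic, 55 mm high, 74 mm diameter at the foot, 86 mm at the rim, on the other side of the balance. Origin at the centre of its underside.
- tin: Bystander: closed bare-metal tin, 84 mm in diameter, 85 mm high. Origin at the centre of its underside.
- toner: Bystander: small grey bottle with a black cap, 48 mm in diameter, 130 mm high. Origin at the centre of its underside.
- wash_bottle: Bystander: white squeeze bottle with a bent spout, 72 mm in diameter, 190 mm high. Origin at the centre of its underside.
- weight: Bystander: steel check weight with a knob, 38 mm in diameter, 63 mm high, 0.5 kg. Origin at the centre of its underside.
- spatula: Bystander: stirring spatula, black handle, 190 mm long, lying flat. Origin about its middle.
- card_box: Bystander: cardboard box of colour cards, 110 x 65 x 35 mm. Origin at the centre of its underside.
Things that resemble listed ones, but are neither listed nor needed, are in the scene too. What is shaped like the cup but red is not meant.

How it is judged:
By the outcome, as a careful person would: the job done as asked, in the order asked, and still so for the second after the job is handed in, with the robot touching nothing.
It also fails if it takes over 72 s, if anything falls off the work surface, if the arm or the gripper's body presses on something with over 40 N, if the wrist force passes 120 N, or if a joint passes its speed limit or range.

### The arm

A 7-joint arm with a two-finger parallel gripper is mounted at the origin on the work surface. World frame = base frame: x ahead of the robot, y to its left, z up, the work surface at z = 0. Lengths are in m, angles in rad, forces in N, time in s.
With the tool pointing down it reaches from about 0.425 to 0.925 m from the base axis. Payload 6.8 kg.
Tool frame: the origin (TCP) lies on the centre line of the jaws, within the pads' length; the fingertips stand 11 mm ahead of it and the grasp point (between the pads) lies 8 mm behind it; z points along the fingers, y is the direction in which the jaws open and shut (so a half turn about z gives the same grasp; the last joint's range is limited). The gripper opens to 85 mm and grips with 20 to 120 N. Pads are 22 mm wide; open, the fingers measure 114 mm over their backs; the gripper's body (76 mm by 85 mm) begins 54 mm behind the grasp point. The pads swing forward as they close: fully open they stand 13 mm farther back than shut.
Start: joints at [-1.384, 0.477, 0.022, 1.555, -0.011, 1.109, -0.083], TCP at [0.196, 0.646, 0.242] pointing down, gripper open.
Joint ranges: [-2.96, 2.96], [-0.34, 2.1], [-1.41, 1.46], [0.24, 2.44], [-1.37, 4.51], [0.17, 1.92], [-2.96, 2.96]. Speed limits (rad/s): [2.39, 2.39, 3.14, 3.14, 3.14, 3.14, 3.14].

### API

Orientations are given as a rotation vector (axis times angle).
In Python, from bench import r gives the robot as it stands.
- The arm moves only by the tool send_rows, never from a script. Its argument "deltas" is a list of rows, each a list of 7 numbers: the opening, from 0 (shut) to 1 (fully open), then the shift along the tool's x, y, z as a fraction of full scale, then the turn, a rotation vector about the tool's x, y, z as a fraction of full scale. In form: [[hand, x, y, z, ax, ay, az], ...]. A call has 1 to 20 rows; each row is the pose to reach, as a shift and turn from the pose commanded when the call began, along the tool's axes at that moment, turning the shorter way round; what a row does not reach only later rows make up. Full scale, the value 1, is 150 mm for a shift and 180 degrees for a turn. A row lasts 1/12 s, in which the tool goes at most 41.7 mm and 7.16 degrees, less where a joint would pass 70% of its speed; a pose out of reach is approached as far as the arm can. A call with a number of a shift or a turn outside -1 to 1 is refused whole. A call with a gripper value outside its range is refused whole. The fingers move at their own pace and stop on an object; "squeeze" is the grip in N (left out, the last holds). Time passes only in rows, so rows that repeat a pose let the fingers close. It gives the time, the measured TCP pose, the force and the opening at its end, in the units of the state.
- r.get_obs(): the state, without advancing time (a new reading comes with each control period).
- r.grab_frame(name): name is "scene" or "top"; returns a dict with "pixels" (384x512x3 uint8, red, green, blue), "camera_matrix" (3x3 intrinsics, pixels), "dist_coeffs" ([k1, k2, p1, p2, k3] as OpenCV has them; the pictures are not rectified), "rvec" (rotation vector, rad) and "tvec" (3), from world to camera coordinates, as OpenCV has them. Camera axes: x right, y down, z forward; pixel columns grow to the right and rows downward; lengths in m; the calibration is good to about 2 mm. A picture is of the moment at which its call begins. There is no depth.
- r.hand_in(): hands the job in, once; it reports no verdict.
The state is a dict: "clock": time; "joints": joint angles; "qvel": joint speeds; "tau": joint torques, N m; "tcp_pos": TCP position; "orientation": TCP orientation; "contact_force": force on the tool from outside, world axes, zero at the start; "moment": the same for the moment, N m; "grip_width": finger opening in m.
Only numpy, scipy, OpenCV 4.12 (cv2) and the standard library are available. Lean on these libraries where they do the work, as an engineer would, in place of code of your own. Each camera call takes 0.05 s, during which the arm holds its last target. There are 200 camera calls.

## Working session

There is one attempt and no reset: what is moved stays moved. The work goes in short steps, Python scripts to look and compute and a tool call to move; the robot and the scene stay as the last step left them, time stands still between calls to the robot, and variables do not carry over. Pictures are saved under pics/ and viewed, about 8 in all and at most 12, crops included, and the job is handed in when it is done.

Besides the shell and the picture viewer there is one more tool, called after "Emit:" in YAML: its name, and indented under it one key for each argument. send_rows: Moves the arm, as the interface text tells. Shift numbers are shares of 150 mm and turn numbers shares of 180 degrees, none past 1 either way. Its arguments: {"type":"object","properties":{"deltas":{"type":"array","items":{"type":"array","items":{"type":"number"}}},"squeeze":{"type":"number"}},"required":["deltas"]}

```bash
mkdir -p pics; cat > h.py <<'E'
import numpy as np, cv2
from scipy.spatial.transform import Rotation as R
from bench import r
def grab(n,save=None):
    f=r.grab_frame(n)
    if save: cv2.imwrite('pics/'+save,cv2.cvtColor(f['pixels'],cv2.COLOR_RGB2BGR))
    return f
def proj(f,P):
    return cv2.projectPoints(np.array(P,float).reshape(-1,3),np.array(f['rvec'],float),np.array(f['tvec'],float),np.array(f['camera_matrix'],float),np.array(f['dist_coeffs'],float))[0][:,0]
def onplane(f,uv,z):
    K=np.array(f['camera_matrix'],float);D=np.array(f['dist_coeffs'],float)
    u=cv2.undistortPoints(np.array(uv,float).reshape(-1,1,2),K,D)[:,0]
    M=cv2.Rodrigues(np.array(f['rvec'],float))[0];t=np.array(f['tvec'],float).ravel()
    c=-M.T@t; d=np.c_[u,np.ones(len(u))]@M
    return c+d*((z-c[2])/d[:,2])[:,None]
E
python3 - <<'E'
from h import *
a=grab('scene','s0.png');b=grab('top','t0.png')
for f in(a,b):
    M=cv2.Rodrigues(np.array(f['rvec'],float))[0];print(-M.T@np.array(f['tvec'],float).ravel(),M[2],np.array(f['camera_matrix'])[0,0],f['dist_coeffs'])
o=r.get_obs();print(o)
print(R.from_rotvec(o['orientation']).as_matrix())
E
```

```text
[0.74403882 0.47795186 1.77778376] [-0.14227229 -0.27492899 -0.95087993] 477.82856694655675 [-0.08958188  0.          0.          0.          0.        ]
[0.38278422 0.02188865 1.38745426] [ 0.08091293  0.00267283 -0.99671759] 387.37875205283905 [-0.08995991  0.          0.          0.          0.        ]
{'clock': 0.1, 'joints': array([-1.38406867,  0.47775082,  0.02230421,  1.55634052, -0.01152703,
        1.10930425, -0.0831053 ]), 'qvel': array([-0.00010513, -0.00245906,  0.00182664, -0.00158463,  0.00081393,
       -0.0021294 ,  0.0018848 ]), 'tau': array([ 3.74359981e-03, -5.97762930e+01,  1.61324121e+00, -2.81951362e+01,
        1.28652304e-02,  5.09022415e-03,  3.60912580e-06]), 'tcp_pos': array([0.19596747, 0.6453884 , 0.24140487]), 'orientation': array([-4.61356822e-01, -3.10736335e+00,  2.61983970e-03]), 'contact_force': array([-0.34769664, -0.48721132,  0.71633554]), 'moment': array([-0.00456478,  0.01067252,  0.06148317]), 'grip_width': 0.08557415103138474}
[[-9.56862988e-01  2.90539250e-01 -4.08756370e-04]
 [ 2.90539527e-01  9.56861610e-01 -1.62552383e-03]
 [-8.11551975e-05 -1.67416347e-03 -9.99998595e-01]]
```

View pics/s0.png

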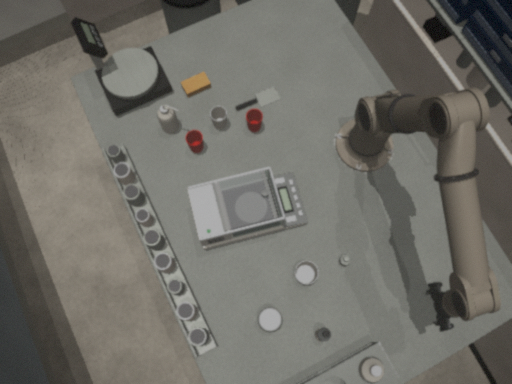

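View pics/t0.png

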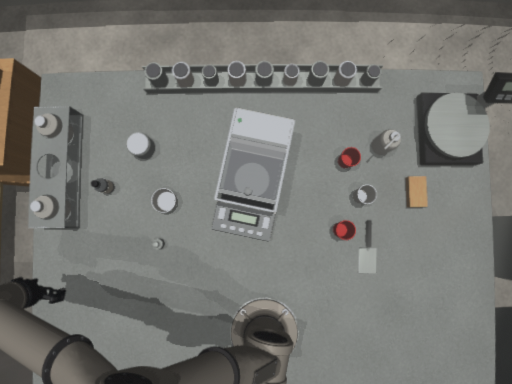

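Candidates for the cup: the white cup at top (366,195) / scene (219,117), and the one at top (165,201) / scene (305,273). The red ones at (349,158) and (344,231) are excluded. I'll check with an enlarged montage.

```bash
python3 - <<'E'
import cv2,numpy as np
s=cv2.imread('pics/s0.png');t=cv2.imread('pics/t0.png')
def c(i,x,y,w,h,k):return cv2.resize(i[y:y+h,x:x+w],None,fx=k,fy=k,interpolation=cv2.INTER_CUBIC)
A=c(t,205,100,100,150,4) #400x600
B=np.hstack([c(t,340,170,50,50,4),c(s,194,92,50,50,4)])
C=np.hstack([c(t,140,176,50,50,4),c(s,280,248,50,50,4)])
D=np.hstack([c(s,230,165,80,40,5)])
D=cv2.copyMakeBorder(D,0,0,0,0,cv2.BORDER_CONSTANT)
cv2.imwrite('pics/m1.png',np.hstack([A,np.vstack([B,C,D])]))
E
```

```text
(no output)
```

View pics/m1.png

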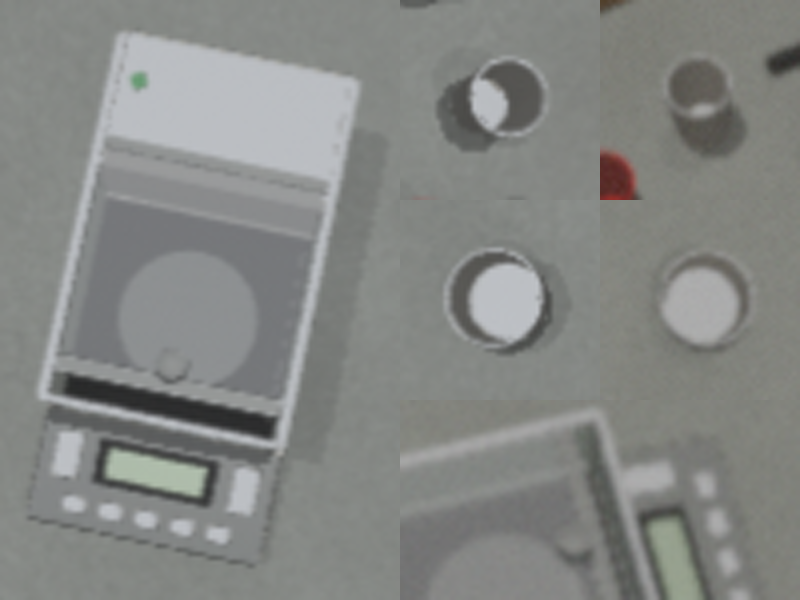

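The tall white cup is the one at top (367,194): rim about 19 px, about 64 mm, with a deep interior and red-cup-like shape. The one at (165,201) is about 88 mm wide, so it is the short cup. The door is ajar, knob at about (248,191).

```bash
python3 - <<'E'
from h import *
from scipy.optimize import least_squares
t=grab('top');s=grab('scene')
m=onplane(t,[[235.5,108.25],[294.5,120],[215.5,199.5],[275.75,211.75]],.165);print('corners',m.round(4))
e=m[1]-m[0];g=m[3]-m[2];a1=m[0]-m[2];a2=m[1]-m[3]
print('widths',np.linalg.norm(e),np.linalg.norm(g),np.linalg.norm(a1),np.linalg.norm(a2))
for v in(-e,-g):print('yaw from y',np.degrees(np.arctan2(-v[0],v[1])))
for v in(a1,a2):print('yaw from x',np.degrees(np.arctan2(v[1],v[0])))
pc=onplane(t,[[252,179.5]],.06)[0];print('pan',pc)
print('knob',onplane(t,[[248,190.8]],.2)[0])
# cup by segmentation-free: rim centre in both views
print('cup',onplane(t,[[367.3,194.2]],.095),onplane(s,[[194+(699-600)/4,92+86/4]],.095))
# model back-projection overlay
yaw=np.radians(np.mean([np.degrees(np.arctan2(-v[0],v[1])) for v in(-e,-g)]+[np.degrees(np.arctan2(v[1],v[0])) for v in(a1,a2)]))
def W(P,x):
    c,q=np.cos(x[2]),np.sin(x[2]);P=np.array(P,float);return np.c_[x[0]+c*P[:,0]-q*P[:,1],x[1]+q*P[:,0]+c*P[:,1],P[:,2]]
x=[pc[0],pc[1],yaw]
print('yaw',np.degrees(yaw))
inv=(m[:,:2]-x[:2])@np.array([[np.cos(yaw),-np.sin(yaw)],[np.sin(yaw),np.cos(yaw)]]);print('corners in bal',inv.round(4))
kb=(onplane(t,[[248,190.8]],.2)[0][:2]-x[:2])@np.array([[np.cos(yaw),-np.sin(yaw)],[np.sin(yaw),np.cos(yaw)]]);print('knob in bal',kb)
# overlay
out=[]
th=np.linspace(0,2*np.pi,60)
cup=onplane(t,[[367.3,194.2]],.095)[0]
for f in(t,s):
    im=cv2.cvtColor(f['pixels'],cv2.COLOR_RGB2BGR);im=cv2.resize(im,None,fx=4,fy=4,interpolation=cv2.INTER_CUBIC)
    def pl(P,c):cv2.polylines(im,[(proj(f,P)*4+1.5).astype(int)],True,c,1)
    pl(W([[.21,.105,.165],[.21,-.105,.165],[-.096,-.105,.165],[-.096,.105,.165]],x),(0,0,255))
    pl(W(np.c_[.06*np.cos(th),.06*np.sin(th),0*th+.06],x),(0,255,0))
    pl(W(np.c_[kb[0]+.0125*np.cos(th),.0125*np.sin(th),0*th+.2],x),(255,0,0))
    for z,rr in((.095,.0335),(0,.027)):pl(np.c_[cup[0]+rr*np.cos(th),cup[1]+rr*np.sin(th),0*th+z],(255,0,255))
    out.append(im)
A=out[0][400:1000,820:1220];
B=out[1][640:1000,740:1140];C=out[1][370:610,770:1170]
cv2.imwrite('pics/o1.png',np.hstack([A,np.vstack([B,C])]));cv2.imwrite('pics/o1c.png',out[0][650:900,1360:1580])
E
```

```text
corners [[ 0.7525  0.0911  0.165 ]
 [ 0.7129 -0.0993  0.165 ]
 [ 0.457   0.1539  0.165 ]
 [ 0.4176 -0.0364  0.165 ]]
widths 0.1945341395486708 0.19436662577857844 0.30217810400016637 0.3019103309775985
yaw from y -11.759383153785915
yaw from y -11.680232365534918
yaw from x -11.992964935282753
yaw from x -12.02499794607979
pan [0.53196392 0.03963234 0.06      ]
knob [0.48131084 0.05015162 0.2       ]
cup [[ 0.47711258 -0.34894435  0.095     ]] [[ 0.47678941 -0.34383897  0.095     ]]
yaw -11.864394600170844
corners in bal [[ 0.2053  0.0958]
 [ 0.2056 -0.0988]
 [-0.0969  0.0964]
 [-0.0963 -0.0979]]
knob in bal [-0.0517337  -0.00011952]
```

View pics/o1.png

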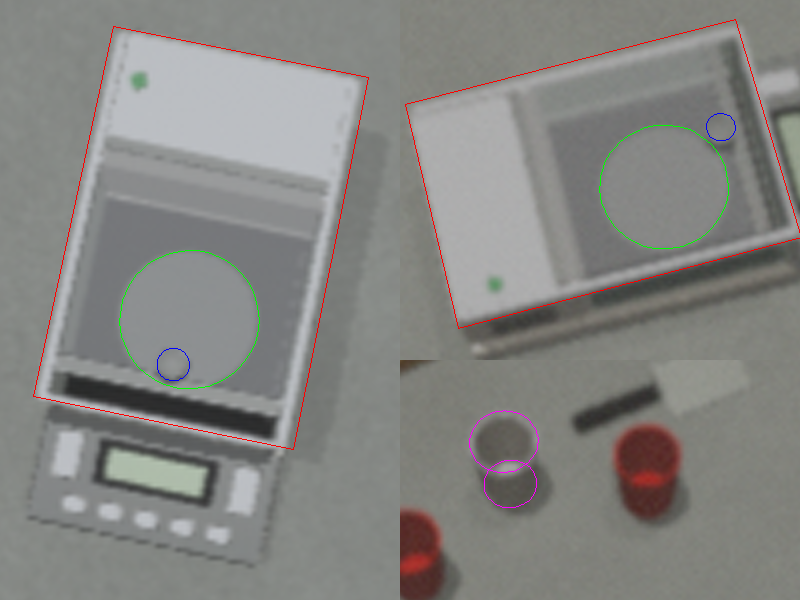

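Both overlays fit: balance origin (0.532, 0.040), yaw −11.9°, knob 22 mm ajar at (0.481, 0.050), cup at (0.477, −0.347). I'm going to the knob first.

Emit:
send_rows:
  deltas:
    - [1,-0.05,-0.05,0,0,0,0]
    - [1,-0.18,-0.19,0,0,0,-0.006]
    - [1,-0.36,-0.38,0,0,0,-0.014]
    - [1,-0.54,-0.57,0,0,0,-0.02]
    - [1,-0.72,-0.76,0,0,0,-0.028]
    - [1,-0.86,-0.91,0,0,0,-0.028]
    - [1,-0.95,-1.0,0,0,0,-0.028]
    - [1,-0.95,-1.0,0,0,0,-0.028]

```text
clock: 0.87
tcp_pos: [0.2924, 0.4555, 0.2424]
orientation: [0.336, 3.122, -0.003]
contact_force: [0.9, -0.9, -0.6]
grip_width: 0.0857
```

```bash
cat > d.py <<'E'
import sys
from h import *
# target: x y z (world, bal=prefix b) ; yaw of jaw axis deg
B=np.array([.532,.0396]);Y=np.radians(-11.86)
def bal(x,y):return B+[np.cos(Y)*x-np.sin(Y)*y,np.sin(Y)*x+np.cos(Y)*y]
o=r.get_obs();M=R.from_rotvec(o['orientation'])
a=[float(v) for v in sys.argv[2:]]
p=np.r_[bal(*a[:2]),a[2]] if sys.argv[1]=='b' else np.array(a[:3])
jaw=np.radians(a[3] if len(a)>3 else 78.14)
y=np.array([np.cos(jaw),np.sin(jaw),0]);z=np.array([0,0,-1.]);T=R.from_matrix(np.c_[np.cross(y,z),y,z])
print('t',round(o['clock'],2),'tcp',o['tcp_pos'].round(4),'F',o['contact_force'].round(1),'w',o['grip_width'].round(4),'j',o['joints'].round(2))
print('frac shift',(M.inv().apply(p-o['tcp_pos'])/.15).round(3),'turn',((M.inv()*T).as_rotvec()/np.pi).round(4))
c,s=np.cos(Y),np.sin(Y);d=o['tcp_pos'][:2]-B;print('tcp in bal',(c*d[0]+s*d[1]).round(4),(-s*d[0]+c*d[1]).round(4))
E
python3 d.py b -.0517 0 .235
```

```text
Traceback (most recent call last):
  File "d.py", line 11, in <module>
    print('t',round(o['clock'],2),'tcp',o['tcp_pos'].round(4),'F',o['contact_force'].round(1),'w',o['grip_width'].round(4),'j',o['joints'].round(2))
                                                                                                  ^^^^^^^^^^^^^^^^^^^^^
AttributeError: 'float' object has no attribute 'round'
```

```bash
sed -i "s/o\['grip_width'\].round(4)/round(o['grip_width'],4)/" d.py; python3 d.py b -.0517 0 .235
```

```text
t 0.87 tcp [0.2924 0.4555 0.2424] F [ 0.9 -0.9 -0.6] w 0.0857 j [-1.16  0.26  0.05  1.88 -0.01  1.01  0.25]
frac shift [-1.805 -2.372  0.057] turn [-0.0006  0.0005 -0.0023]
tcp in bal -0.3199 0.3578
```

Emit:
send_rows:
  deltas:
    - [1,-0.08,-0.1,0,0,0,0]
    - [1,-0.25,-0.28,0,0,0,-0.002]
    - [1,-0.43,-0.48,0,0,0,-0.002]
    - [1,-0.61,-0.68,0,0,0,-0.002]
    - [1,-0.78,-0.86,0,0,0,-0.002]
    - [1,-0.9,-1.0,0,0,0,-0.002]

```text
clock: 1.37
tcp_pos: [0.3915, 0.2834, 0.2424]
orientation: [0.318, 3.125, -0.0]
contact_force: [0.5, -0.2, 0.7]
grip_width: 0.0856
```

Emit:
send_rows:
  deltas:
    - [1,-0.12,-0.18,0,0,0,0]
    - [1,-0.28,-0.38,0,0,0,0]
    - [1,-0.45,-0.6,0,0,0,0]
    - [1,-0.62,-0.8,0,0,0,0]
    - [1,-0.78,-0.93,0,0,0,0]
    - [1,-0.88,-1.0,0,0,0,0]
    - [1,-0.9,-1.0,0,0,0,0]
    - [1,-0.9,-1.0,0,0,0,0]

```text
clock: 2.03
tcp_pos: [0.4931, 0.1121, 0.2423]
orientation: [0.318, 3.125, 0.0]
contact_force: [-0.3, 0.9, -0.3]
grip_width: 0.0852
```

```bash
python3 d.py b -.0517 0 .220
```

```text
t 2.03 tcp [0.4931 0.1121 0.2423] F [-0.3  0.9 -0.3] w 0.0852 j [-0.62  0.2   0.31  1.97 -0.07  0.98  1.1 ]
frac shift [-0.006 -0.42   0.148] turn [0.     0.0001 0.0014]
tcp in bal -0.0529 0.0629
```

Emit:
send_rows:
  deltas:
    - [0.7,-0.006,-0.12,0,0,0,0.001]
    - [0.6,-0.006,-0.3,0,0,0,0.001]
    - [0.6,-0.006,-0.4,0,0,0,0.001]
    - [0.6,-0.006,-0.42,0.04,0,0,0.001]
    - [0.6,-0.006,-0.42,0.12,0,0,0.001]
    - [0.6,-0.006,-0.42,0.2,0,0,0.001]
    - [0.6,-0.006,-0.42,0.27,0,0,0.001]
    - [0.6,-0.006,-0.42,0.32,0,0,0.001]
    - [0.6,-0.006,-0.42,0.35,0,0,0.001]
    - [0.6,-0.006,-0.42,0.369,0,0,0.001]
    - [0.6,-0.006,-0.42,0.369,0,0,0.001]

```text
clock: 2.95
tcp_pos: [0.4807, 0.051, 0.1864]
orientation: [-0.319, -3.125, 0.0]
contact_force: [0.3, -0.5, 0.8]
grip_width: 0.0514
```

```bash
python3 d.py b -.0517 0 .186; python3 - <<'E'
from h import *
t=grab('top');s=grab('scene')
def c(f,x,y,w,h,k):return cv2.resize(cv2.cvtColor(f['pixels'],4)[y:y+h,x:x+w],None,fx=k,fy=k,interpolation=cv2.INTER_CUBIC)
cv2.imwrite('pics/m2.png',np.hstack([c(t,205,140,80,80,5),c(s,230,160,80,80,5)]))
E
```

```text
t 2.95 tcp [0.4807 0.051  0.1864] F [ 0.3 -0.5  0.8] w 0.0514 j [-0.53  0.24  0.34  2.08 -0.1   0.84  1.24]
frac shift [-0.005 -0.004  0.003] turn [-0.0001 -0.0002  0.0012]
tcp in bal -0.0525 0.0006
```

View pics/m2.png

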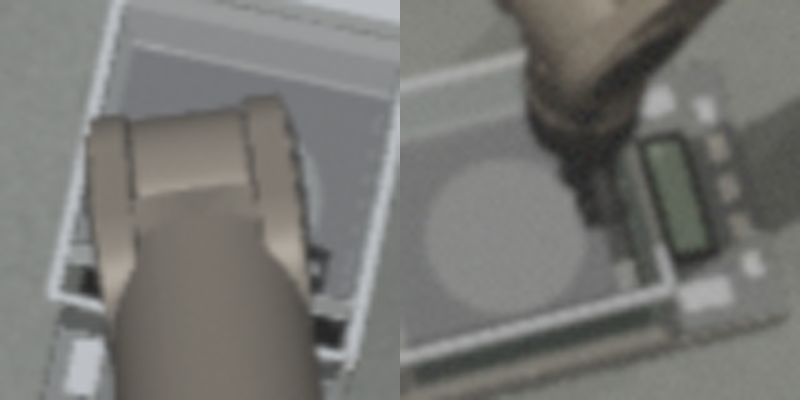

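The gripper hides the knob, but the measured pose is right. I'm closing gently.

Emit:
send_rows:
  deltas:
    - [0,0,0,0,0,0,0]
    - [0,0,0,0,0,0,0]
    - [0,0,0,0,0,0,0]
    - [0,0,0,0,0,0,0]
    - [0,0,0,0,0,0,0]
    - [0,0,0,0,0,0,0]
    - [0,0,0,0,0,0,0]
    - [0,0,0,0,0,0,0]
  squeeze: 25

```text
clock: 3.72
tcp_pos: [0.4815, 0.0514, 0.1875]
orientation: [0.319, 3.124, 0.002]
contact_force: [-1.0, 6.2, 5.4]
grip_width: 0.022
```

```bash
python3 d.py b .091 0 .1864
```

```text
t 3.72 tcp [0.4815 0.0514 0.1875] F [-1.   6.2  5.4] w 0.022 j [-0.53  0.23  0.34  2.08 -0.11  0.85  1.24]
frac shift [-0.952 -0.012  0.008] turn [0.0004 0.0003 0.0012]
tcp in bal -0.0519 0.0012
```

Grip width is 22.0 mm, so the knob's waist is held. I'm sliding the door back, slowing before the stop.

Emit:
send_rows:
  deltas:
    - [0,-0.02,0.005,-0.005,0,0,0]
    - [0,-0.07,0.008,-0.01,0,0,0]
    - [0,-0.14,0.01,-0.01,0,0,0]
    - [0,-0.22,0.01,-0.01,0,0,0]
    - [0,-0.31,0.01,-0.01,0,0,0]
    - [0,-0.4,0.01,-0.01,0,0,0]
    - [0,-0.49,0.01,-0.01,0,0,0]
    - [0,-0.58,0.01,-0.01,0,0,0]
    - [0,-0.66,0.01,-0.01,0,0,0]
    - [0,-0.74,0.01,-0.01,0,0,0]
    - [0,-0.8,0.01,-0.01,0,0,0]
    - [0,-0.85,0.01,-0.01,0,0,0]
    - [0,-0.89,0.01,-0.01,0,0,0]
    - [0,-0.91,0.01,-0.01,0,0,0]
    - [0,-0.925,0.01,-0.01,0,0,0]
    - [0,-0.935,0.01,-0.01,0,0,0]
    - [0,-0.94,0.01,-0.01,0,0,0]
    - [0,-0.945,0.01,-0.01,0,0,0]
    - [0,-0.95,0.01,-0.01,0,0,0]
    - [0,-0.95,0.01,-0.01,0,0,0]

```text
clock: 5.38
tcp_pos: [0.6198, 0.0216, 0.1877]
orientation: [-0.321, -3.123, 0.003]
contact_force: [-2.0, -6.2, -4.2]
grip_width: 0.0217
```

```bash
python3 d.py b .091 0 .1864
```

```text
t 5.38 tcp [0.6198 0.0216 0.1877] F [-2.  -6.2 -4.2] w 0.0217 j [-0.4   0.46  0.35  1.76 -0.18  0.95  1.39]
frac shift [-0.009 -0.003  0.009] turn [-0.0007 -0.0005  0.0007]
tcp in bal 0.0896 0.0004
```

Not yet clearly at the stop, so I'm creeping on in 0.5–1 mm steps.

Emit:
send_rows:
  deltas:
    - [0,-0.005,-0.006,0.005,0,0,0]
    - [0,-0.01,-0.006,0.008,0,0,0]
    - [0,-0.015,-0.006,0.008,0,0,0]
    - [0,-0.02,-0.006,0.008,0,0,0]
    - [0,-0.025,-0.006,0.008,0,0,0]
    - [0,-0.03,-0.006,0.008,0,0,0]
    - [0,-0.03,-0.006,0.008,0,0,0]

```text
clock: 5.97
tcp_pos: [0.6209, 0.0213, 0.1875]
orientation: [-0.319, -3.116, 0.0]
contact_force: [-17.1, -2.1, 11.9]
grip_width: 0.0218
```

```bash
python3 d.py b .091 0 .1864
```

```text
t 5.97 tcp [0.6209 0.0213 0.1875] F [-17.1  -2.1  11.9] w 0.0218 j [-0.39  0.46  0.35  1.76 -0.19  0.96  1.4 ]
frac shift [-0.001 -0.003  0.007] turn [-0.0003 -0.0028  0.001 ]
tcp in bal 0.0908 0.0004
```

The stop is felt at knob x = 0.0908 against 0.091, so the balance frame is accurate to under 1 mm. I'm unloading, releasing, and rising.

Emit:
send_rows:
  deltas:
    - [0,0.01,0,0,0,0,0]
    - [0,0.02,0,0,0,0,0]
    - [0.3,0.022,0,0,0,0,0]
    - [0.6,0.022,0,0,0,0,0]
    - [0.6,0.022,0,0,0,0,0]
    - [0.6,0.022,0,0,0,0,0]
    - [0.6,0.022,0,-0.04,0,0,0]
    - [0.6,0.022,0,-0.14,0,0,0]
    - [0.6,0.022,0,-0.27,0,0,0]
    - [0.8,0.022,0,-0.36,0,0,0]
    - [1,0.022,0,-0.4,0,0,0]
    - [1,0.022,0,-0.4,0,0,0]

```text
clock: 6.97
tcp_pos: [0.6229, 0.0223, 0.2492]
orientation: [0.319, 3.122, 0.002]
contact_force: [-0.2, -0.0, -0.3]
grip_width: 0.0844
```

Emit:
send_rows:
  deltas:
    - [1,0.02,-0.1,0,0,0,0]
    - [1,0.06,-0.3,0,0,0,0]
    - [1,0.1,-0.52,0,0,0,0]
    - [1,0.14,-0.74,0,0,0,0]
    - [1,0.17,-0.9,0,0,0,0]
    - [1,0.19,-1.0,0,0,0,0]

```text
clock: 7.47
tcp_pos: [0.5605, -0.1237, 0.2462]
orientation: [-0.327, -3.122, 0.002]
contact_force: [-0.1, 0.3, -0.1]
grip_width: 0.0854
```

Emit:
send_rows:
  deltas:
    - [1,0.02,-0.16,0,0,0,0]
    - [1,0.06,-0.36,0,0,0,0]
    - [1,0.1,-0.58,0,0,0,0]
    - [1,0.13,-0.8,0,0,0,0]
    - [1,0.16,-0.93,0,0,0,0]
    - [1,0.17,-1.0,0,0,0,0]
    - [1,0.17,-1.0,0,0,0,0]

```text
clock: 8.05
tcp_pos: [0.5058, -0.2637, 0.2465]
orientation: [-0.327, -3.123, 0.001]
contact_force: [0.9, 0.4, 0.5]
grip_width: 0.0852
```

```bash
python3 d.py w .477 -.347 .2; python3 - <<'E'
from h import *
s=grab('scene','s3.png');t=grab('top','t3.png')
def c(f,x,y,w,h,k):return cv2.resize(cv2.cvtColor(f['pixels'],4)[y:y+h,x:x+w],None,fx=k,fy=k,interpolation=cv2.INTER_CUBIC)
cv2.imwrite('pics/m3.png',np.hstack([c(t,205,100,200,150,2),c(s,180,90,130,150,2)]))
E
```

```text
t 8.05 tcp [ 0.5058 -0.2637  0.2465] F [0.9 0.4 0.5] w 0.0852 j [-0.01  0.32  0.47  1.83 -0.17  1.03  1.89]
frac shift [ 0.072 -0.583  0.311] turn [-0.0003 -0.0005 -0.0006]
tcp in bal 0.0367 -0.3022
```

View pics/m3.png

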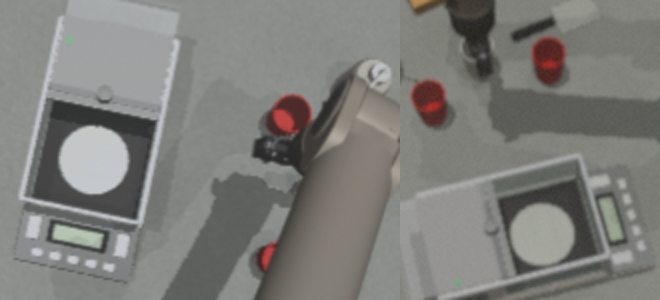

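The top door is fully back, with the pan uncovered at crop (94,160). Now moving over the cup.

Emit:
send_rows:
  deltas:
    - [1,0.01,-0.1,0,0,0,0]
    - [1,0.04,-0.3,0.1,0,0,0]
    - [1,0.06,-0.48,0.3,0,0,0]
    - [1,0.072,-0.58,0.5,0,0,0]
    - [1,0.072,-0.583,0.7,0,0,0]
    - [1,0.072,-0.583,0.82,0,0,0]
    - [1,0.072,-0.583,0.86,0,0,0]
    - [1,0.072,-0.583,0.86,0,0,0]

```text
clock: 8.82
tcp_pos: [0.4802, -0.3417, 0.1164]
orientation: [-0.315, -3.123, -0.003]
contact_force: [0.0, -0.6, -0.1]
grip_width: 0.0852
```

```bash
python3 d.py w .477 -.347 .062
```

```text
t 8.82 tcp [ 0.4802 -0.3417  0.1164] F [ 0.  -0.6 -0.1] w 0.0852 j [ 0.19  0.52  0.43  1.89 -0.29  0.8   2.15]
frac shift [ 0.013 -0.039  0.363] turn [ 0.0006 -0.001   0.002 ]
tcp in bal 0.0277 -0.3838
```

Emit:
send_rows:
  deltas:
    - [1,0.013,-0.039,0,0,0,0]
    - [1,0.013,-0.039,0,0,0,0]
    - [1,0.013,-0.039,0,0,0,0]

```text
clock: 9.07
tcp_pos: [0.4776, -0.3503, 0.1199]
orientation: [0.32, 3.123, -0.002]
contact_force: [-0.1, 0.8, -0.8]
grip_width: 0.0854
```

```bash
python3 d.py w .477 -.347 .062;python3 - <<'E'
from h import *
s=grab('scene');t=grab('top')
def c(f,x,y,w,h,k):return cv2.resize(cv2.cvtColor(f['pixels'],4)[y:y+h,x:x+w],None,fx=k,fy=k,interpolation=cv2.INTER_CUBIC)
cv2.imwrite('pics/m4.png',np.hstack([c(t,335,165,65,65,6),c(s,187,82,65,65,6)]))
E
```

```text
t 9.07 tcp [ 0.4776 -0.3503  0.1199] F [-0.1  0.8 -0.8] w 0.0854 j [ 0.2   0.52  0.43  1.89 -0.29  0.8   2.16]
frac shift [0.01  0.021 0.386] turn [-0.0003  0.0009  0.001 ]
tcp in bal 0.0269 -0.3927
```

View pics/m4.png

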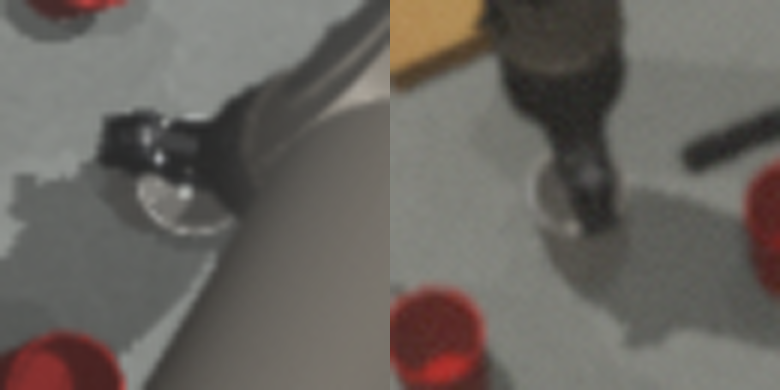

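The gripper straddles the rim, with the cup arc at top-crop (190,205). Descending slowly while watching for force.

Emit:
send_rows:
  deltas:
    - [1,0.008,0.016,0.0,0,0,0]
    - [1,0.008,0.016,0.04,0,0,0]
    - [1,0.008,0.016,0.1,0,0,0]
    - [1,0.008,0.016,0.15,0,0,0]
    - [1,0.008,0.016,0.18,0,0,0]
    - [1,0.008,0.016,0.2,0,0,0]
    - [1,0.008,0.016,0.2,0,0,0]

```text
clock: 9.75
tcp_pos: [0.4756, -0.3466, 0.0871]
orientation: [-0.319, -3.124, -0.001]
contact_force: [0.7, -0.2, 1.0]
grip_width: 0.0854
```

```bash
python3 d.py w .477 -.347 .062
```

```text
t 9.75 tcp [ 0.4756 -0.3466  0.0871] F [ 0.7 -0.2  1. ] w 0.0854 j [ 0.22  0.56  0.41  1.91 -0.32  0.74  2.17]
frac shift [-0.01  -0.001  0.167] turn [ 0.0001 -0.0006  0.001 ]
tcp in bal 0.0242 -0.3896
```

Emit:
send_rows:
  deltas:
    - [1,-0.008,0,0.04,0,0,0]
    - [1,-0.008,0,0.09,0,0,0]
    - [1,-0.008,0,0.13,0,0,0]
    - [1,-0.008,0,0.155,0,0,0]
    - [1,-0.008,0,0.167,0,0,0]
    - [1,-0.008,0,0.167,0,0,0]
    - [0.8,-0.008,0,0.167,0,0,0]
    - [0.7,-0.008,0,0.167,0,0,0]
    - [0.5,-0.008,0,0.167,0,0,0]
    - [0.5,-0.008,0,0.167,0,0,0]
    - [0.5,-0.008,0,0.167,0,0,0]
    - [0.5,-0.008,0,0.167,0,0,0]
  squeeze: 20

```text
clock: 10.75
tcp_pos: [0.4777, -0.3475, 0.0637]
orientation: [0.32, 3.124, -0.001]
contact_force: [-0.9, 0.2, 5.0]
grip_width: 0.066
```

```bash
python3 d.py w .477 -.347 .062
```

```text
t 10.75 tcp [ 0.4777 -0.3475  0.0637] F [-0.9  0.2  5. ] w 0.066 j [ 0.23  0.59  0.39  1.92 -0.34  0.69  2.19]
frac shift [0.005 0.003 0.012] turn [-0.0001  0.0003  0.001 ]
tcp in bal 0.0264 -0.39
```

The cup is held (66.0 mm). Lifting.

Emit:
send_rows:
  deltas:
    - [0.5,0,0,-0.02,0,0,0]
    - [0.5,0,0,-0.07,0,0,0]
    - [0.5,0,0,-0.16,0,0,0]
    - [0.5,0,0,-0.28,0,0,0]
    - [0.5,0,0,-0.42,0,0,0]
    - [0.5,0,0,-0.57,0,0,0]
    - [0.5,0,0,-0.72,0,0,0]
    - [0.5,0,0,-0.86,0,0,0]
    - [0.5,0,0,-0.96,0,0,0]
    - [0.5,0,0,-1.0,0,0,0]

```text
clock: 11.58
tcp_pos: [0.4781, -0.348, 0.2167]
orientation: [0.32, 3.121, -0.002]
contact_force: [0.3, -0.3, -0.9]
grip_width: 0.066
```

Emit:
send_rows:
  deltas:
    - [0.5,0,0.03,-0.04,0,0,0]
    - [0.5,0.02,0.1,-0.12,0,0,0]
    - [0.5,0.04,0.22,-0.22,0,0,0]
    - [0.5,0.08,0.36,-0.31,0,0,0]
    - [0.5,0.11,0.5,-0.36,0,0,0]
    - [0.5,0.14,0.65,-0.36,0,0,0]
    - [0.5,0.16,0.8,-0.36,0,0,0]
    - [0.5,0.17,0.92,-0.36,0,0,0]
    - [0.5,0.176,1.0,-0.36,0,0,0]
    - [0.5,0.176,1.0,-0.36,0,0,0]

```text
clock: 12.42
tcp_pos: [0.4819, -0.1913, 0.2665]
orientation: [-0.312, -3.124, -0.003]
contact_force: [0.3, 0.3, -0.8]
grip_width: 0.0661
```

```bash
python3 d.py b 0 0 .262;python3 - <<'E'
from h import *
s=grab('scene');t=grab('top')
def c(f,x,y,w,h,k):return cv2.resize(cv2.cvtColor(f['pixels'],4)[y:y+h,x:x+w],None,fx=k,fy=k,interpolation=cv2.INTER_CUBIC)
cv2.imwrite('pics/m5.png',np.hstack([c(t,260,120,130,130,3),c(s,180,80,130,130,3)]))
E
```

```text
t 12.42 tcp [ 0.4819 -0.1913  0.2665] F [ 0.3  0.3 -0.8] w 0.0661 j [-0.13  0.2   0.45  1.92 -0.1   1.04  1.74]
frac shift [-0.023  1.575  0.032] turn [ 0.0005 -0.0006  0.0026]
tcp in bal -0.0016 -0.2362
```

View pics/m5.png

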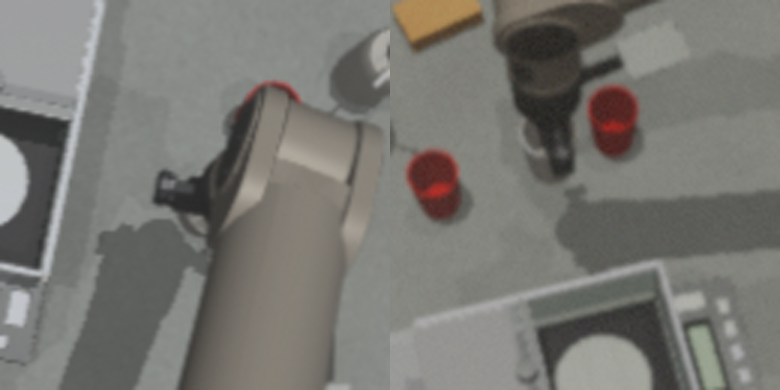

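The cup hangs upright in the gripper. Carrying it over the chamber.

Emit:
send_rows:
  deltas:
    - [0.5,0,0.03,0,0,0,0]
    - [0.5,-0.01,0.11,0,0,0,0]
    - [0.5,-0.01,0.23,0,0,0,0]
    - [0.5,-0.015,0.37,0,0,0,0.001]
    - [0.5,-0.02,0.51,0,0,0,0.002]
    - [0.5,-0.02,0.65,0,0,0,0.002]
    - [0.5,-0.02,0.8,0,0,0,0.002]
    - [0.5,-0.02,0.92,0,0,0,0.002]
    - [0.5,-0.023,1.0,0,0,0,0.002]

```text
clock: 13.27
tcp_pos: [0.5158, -0.0475, 0.267]
orientation: [-0.329, -3.124, -0.0]
contact_force: [-0.5, 0.0, -0.5]
grip_width: 0.0658
```

Emit:
send_rows:
  deltas:
    - [0.5,0,0.1,0,0,0,0]
    - [0.5,0,0.22,0,0,0,0]
    - [0.5,0,0.35,0,0,0,0]
    - [0.5,0,0.46,0,0,0,0]
    - [0.5,0,0.53,0,0,0,0]
    - [0.5,0,0.57,0,0,0,0]
    - [0.5,0,0.57,0,0,0,0]
    - [0.5,0,0.57,0,0,0,0]

```text
clock: 13.93
tcp_pos: [0.5333, 0.0338, 0.2671]
orientation: [-0.331, -3.124, 0.001]
contact_force: [-0.5, -0.3, -1.0]
grip_width: 0.066
```

```bash
python3 d.py b 0 0 .13
```

```text
t 13.93 tcp [0.5333 0.0338 0.2671] F [-0.5 -0.3 -1. ] w 0.066 j [-0.44  0.22  0.31  1.88 -0.08  1.05  1.26]
frac shift [0.017 0.036 0.914] turn [-0.0002 -0.0001 -0.0013]
tcp in bal 0.0025 -0.0054
```

Emit:
send_rows:
  deltas:
    - [0.5,0.01,0.02,0,0,0,-0.001]
    - [0.5,0.017,0.036,0.0,0,0,-0.001]
    - [0.5,0.017,0.036,0.03,0,0,-0.001]
    - [0.5,0.017,0.036,0.09,0,0,-0.001]
    - [0.5,0.017,0.036,0.18,0,0,-0.001]
    - [0.5,0.017,0.036,0.28,0,0,-0.001]
    - [0.5,0.017,0.036,0.38,0,0,-0.001]
    - [0.5,0.017,0.036,0.48,0,0,-0.001]
    - [0.5,0.017,0.036,0.58,0,0,-0.001]
    - [0.5,0.017,0.036,0.68,0,0,-0.001]
    - [0.5,0.017,0.036,0.76,0,0,-0.001]
    - [0.5,0.017,0.036,0.82,0,0,-0.001]
    - [0.5,0.017,0.036,0.86,0,0,-0.001]
    - [0.5,0.017,0.036,0.88,0,0,-0.001]
    - [0.5,0.017,0.036,0.88,0,0,-0.001]
    - [0.5,0.017,0.036,0.88,0,0,-0.001]

```text
clock: 15.27
tcp_pos: [0.5323, 0.0407, 0.1355]
orientation: [0.324, 3.124, 0.0]
contact_force: [0.3, -0.9, -1.0]
grip_width: 0.066
```

```bash
python3 d.py b 0 0 .124;python3 - <<'E'
from h import *
s=grab('scene');t=grab('top')
def c(f,x,y,w,h,k):return cv2.resize(cv2.cvtColor(f['pixels'],4)[y:y+h,x:x+w],None,fx=k,fy=k,interpolation=cv2.INTER_CUBIC)
cv2.imwrite('pics/m6.png',np.hstack([c(t,205,110,90,110,4),c(s,190,160,110,110,4)]))
E
```

```text
t 15.27 tcp [0.5323 0.0407 0.1355] F [ 0.3 -0.9 -1. ] w 0.066 j [-0.41  0.39  0.27  2.01 -0.15  0.77  1.31]
frac shift [ 0.    -0.007  0.077] turn [0.0001 0.0002 0.    ]
tcp in bal 0.0001 0.0011
```

View pics/m6.png

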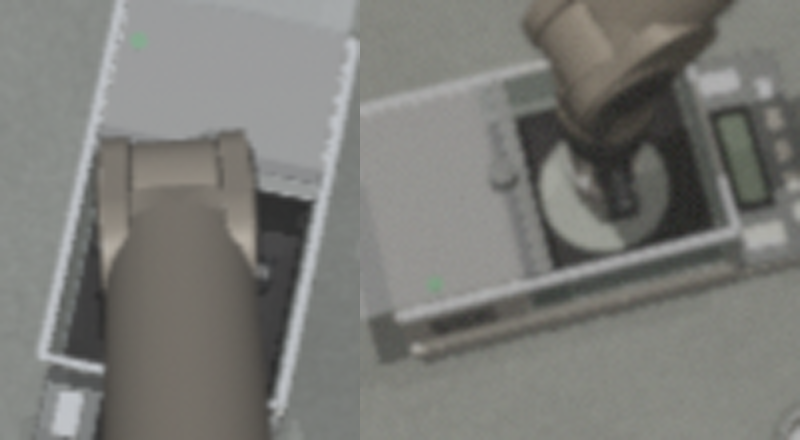

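Over the pan with clearance all round and no contact force. Lowering at about 1 mm per row.

Emit:
send_rows:
  deltas:
    - [0.5,0,-0.006,0.01,0,0,0]
    - [0.5,0,-0.006,0.02,0,0,0]
    - [0.5,0,-0.006,0.03,0,0,0]
    - [0.5,0,-0.006,0.038,0,0,0]
    - [0.5,0,-0.006,0.045,0,0,0]
    - [0.5,0,-0.006,0.051,0,0,0]
    - [0.5,0,-0.006,0.056,0,0,0]
    - [0.5,0,-0.006,0.061,0,0,0]
    - [0.5,0,-0.006,0.066,0,0,0]
    - [0.5,0,-0.006,0.07,0,0,0]
    - [0.5,0,-0.006,0.07,0,0,0]

```text
clock: 16.28
tcp_pos: [0.5318, 0.0398, 0.1246]
orientation: [-0.324, -3.125, 0.0]
contact_force: [-0.0, 0.4, -0.8]
grip_width: 0.066
```

```bash
python3 d.py b 0 0 .124
```

```text
t 16.28 tcp [0.5318 0.0398 0.1246] F [-0.   0.4 -0.8] w 0.066 j [-0.41  0.4   0.27  2.01 -0.15  0.74  1.32]
frac shift [-0.002 -0.001  0.004] turn [-0.     -0.0001  0.0001]
tcp in bal -0.0003 0.0002
```

Emit:
send_rows:
  deltas:
    - [0.5,0,0,0.003,0,0,0]
    - [0.5,0,0,0.006,0,0,0]
    - [0.5,0,0,0.008,0,0,0]
    - [0.5,0,0,0.008,0,0,0]
    - [0.5,0,0,0.008,0,0,0]

```text
clock: 16.7
tcp_pos: [0.5321, 0.0397, 0.1238]
orientation: [0.325, 3.124, 0.0]
contact_force: [1.3, -1.1, 2.5]
grip_width: 0.0661
```

Contact felt (about +3 N). Releasing.

Emit:
send_rows:
  deltas:
    - [0.78,0,0,0.002,0,0,0]
    - [0.8,0,0,0.002,0,0,0]
    - [0.83,0,0,0,0,0,0]
    - [0.87,0,0,0,0,0,0]
    - [0.92,0,0,0,0,0,0]
    - [0.96,0,0,0,0,0,0]
    - [1,0,0,0,0,0,0]
    - [1,0,0,0,0,0,0]
    - [1,0,0,0,0,0,0]

```text
clock: 17.45
tcp_pos: [0.5318, 0.0399, 0.1235]
orientation: [-0.324, -3.125, -0.0]
contact_force: [0.8, 0.1, 0.0]
grip_width: 0.0855
```

Emit:
send_rows:
  deltas:
    - [1,0,0,-0.02,0,0,0]
    - [1,0,0,-0.06,0,0,0]
    - [1,0,0,-0.12,0,0,0]
    - [1,0,0,-0.2,0,0,0]
    - [1,0,0,-0.3,0,0,0]
    - [1,0,0,-0.42,0,0,0]
    - [1,0,0,-0.56,0,0,0]
    - [1,0,0,-0.7,0,0,0]
    - [1,0,0,-0.8,0,0,0]
    - [1,0,0,-0.8,0,0,0]
    - [1,0,0,-0.8,0,0,0]

```text
clock: 18.37
tcp_pos: [0.5324, 0.0399, 0.2449]
orientation: [0.324, 3.122, 0.002]
contact_force: [0.1, 0.1, -0.9]
grip_width: 0.0853
```

```bash
python3 d.py b .091 0 .244; python3 - <<'E'
from h import *
B=np.array([.532,.0396]);s=grab('scene');t=grab('top')
th=np.linspace(0,2*np.pi,60);o=[]
for f in(t,s):
    im=cv2.resize(cv2.cvtColor(f['pixels'],4),None,fx=4,fy=4,interpolation=cv2.INTER_CUBIC)
    for z,rr in((.155,.0335),):cv2.polylines(im,[(proj(f,np.c_[B[0]+rr*np.cos(th),B[1]+rr*np.sin(th),0*th+z])*4+1.5).astype(int)],True,(255,0,255),1)
    o.append(im)
cv2.imwrite('pics/m7.png',np.hstack([o[0][440:880,820:1180],o[1][640:1080,760:1200]]))
E
```

```text
t 18.37 tcp [0.5324 0.0399 0.2449] F [ 0.1  0.1 -0.9] w 0.0853 j [-0.45  0.24  0.31  1.91 -0.09  1.    1.26]
frac shift [-0.604 -0.002  0.008] turn [0.0004 0.0008 0.    ]
tcp in bal 0.0003 0.0003
```

View pics/m7.png

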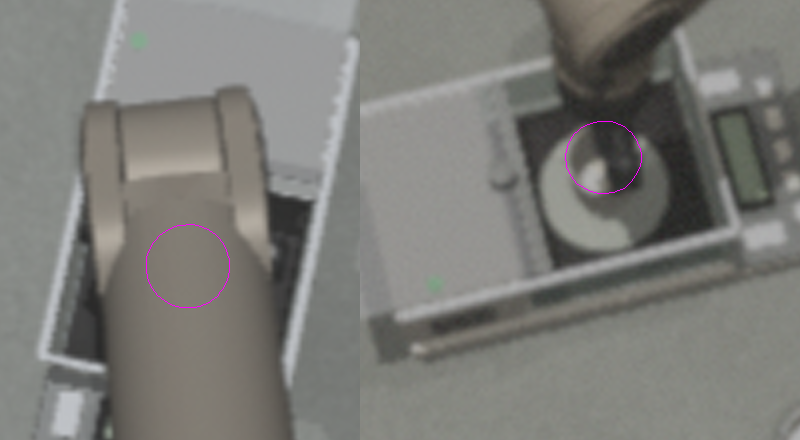

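The cup stands upright with its rim at the expected circle. Going back to the knob.

Emit:
send_rows:
  deltas:
    - [0.8,-0.06,0,0,0,0,0]
    - [0.6,-0.2,0,0,0,0,0]
    - [0.6,-0.38,0,0,0,0,0]
    - [0.6,-0.53,0,0,0,0,0]
    - [0.6,-0.6,0,0,0,0,0]
    - [0.6,-0.604,0,0,0,0,0]
    - [0.6,-0.604,0,0.04,0,0,0]
    - [0.6,-0.604,0,0.12,0,0,0]
    - [0.6,-0.604,0,0.21,0,0,0]
    - [0.6,-0.604,0,0.29,0,0,0]
    - [0.6,-0.604,0,0.34,0,0,0]
    - [0.6,-0.604,0,0.37,0,0,0]
    - [0.6,-0.604,0,0.385,0,0,0]
    - [0.6,-0.604,0,0.385,0,0,0]
    - [0.6,-0.604,0,0.385,0,0,0]

```text
clock: 19.72
tcp_pos: [0.6208, 0.0212, 0.1862]
orientation: [0.324, 3.124, 0.0]
contact_force: [0.4, -0.5, 0.6]
grip_width: 0.0511
```

```bash
python3 d.py b .0908 0.0004 .187; python3 - <<'E'
from h import *
B=np.array([.532,.0396]);s=grab('scene');t=grab('top')
th=np.linspace(0,2*np.pi,60);o=[]
for f in(t,s):
    im=cv2.resize(cv2.cvtColor(f['pixels'],4),None,fx=4,fy=4,interpolation=cv2.INTER_CUBIC)
    for z,rr in((.155,.0335),):cv2.polylines(im,[(proj(f,np.c_[B[0]+rr*np.cos(th),B[1]+rr*np.sin(th),0*th+z])*4+1.5).astype(int)],True,(255,0,255),1)
    o.append(im)
cv2.imwrite('pics/m8.png',np.hstack([o[0][440:880,820:1180],o[1][640:1080,760:1200]]))
E
```

```text
t 19.72 tcp [0.6208 0.0212 0.1862] F [ 0.4 -0.5  0.6] w 0.0511 j [-0.36  0.46  0.3   1.76 -0.16  0.95  1.37]
frac shift [-0.001  0.001 -0.006] turn [0.0001 0.0002 0.    ]
tcp in bal 0.0906 0.0003
```

View pics/m8.png

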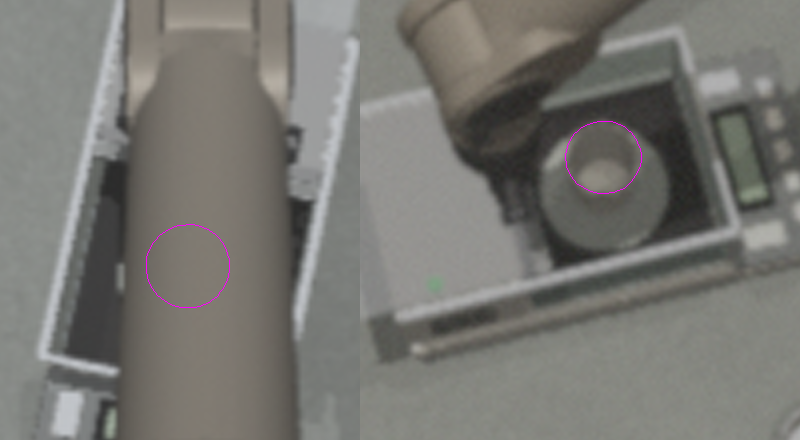

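The cup is upright with its rim on the predicted circle, at the pan's middle within about 1–2 mm. Now gripping the knob and sliding the door shut.

Emit:
send_rows:
  deltas:
    - [0,0,0,0,0,0,0]
    - [0,0,0,0,0,0,0]
    - [0,0,0,0,0,0,0]
    - [0,0,0,0,0,0,0]
    - [0,0,0,0,0,0,0]
    - [0,0,0,0,0,0,0]
    - [0,0,0,0,0,0,0]
    - [0,0,0,0,0,0,0]
  squeeze: 25

```text
clock: 20.48
tcp_pos: [0.6207, 0.0212, 0.1862]
orientation: [0.324, 3.124, 0.0]
contact_force: [-1.3, 0.4, 5.5]
grip_width: 0.0222
```

Emit:
send_rows:
  deltas:
    - [0,0.02,0,0,0,0,0]
    - [0,0.07,0,0,0,0,0]
    - [0,0.13,0,0,0,0,0]
    - [0,0.2,0,0,0,0,0]
    - [0,0.27,0,0,0,0,0]
    - [0,0.34,0,0,0,0,0]
    - [0,0.41,0,0,0,0,0]
    - [0,0.48,0,0,0,0,0]
    - [0,0.55,0,0,0,0,0]
    - [0,0.62,0,0,0,0,0]
    - [0,0.69,0,0,0,0,0]
    - [0,0.76,0,0,0,0,0]
    - [0,0.82,0,0,0,0,0]
    - [0,0.88,0,0,0,0,0]
    - [0,0.93,0,0,0,0,0]
    - [0,0.97,0,0,0,0,0]
    - [0,0.99,0,0,0,0,0]
    - [0,1.0,0,0,0,0,0]
    - [0,1.0,0,0,0,0,0]

```text
clock: 22.07
tcp_pos: [0.4729, 0.0534, 0.1861]
orientation: [0.322, 3.125, 0.003]
contact_force: [1.1, 4.0, 7.5]
grip_width: 0.0225
```

```bash
python3 d.py b -.0742 0.0004 .187
```

```text
t 22.07 tcp [0.4729 0.0534 0.1861] F [1.1 4.  7.5] w 0.0225 j [-0.5   0.22  0.29  2.09 -0.09  0.84  1.21]
frac shift [ 0.09  -0.006 -0.006] turn [0.0005 0.     0.0005]
tcp in bal -0.0607 0.0013
```

13.5 mm is left. Going slowly, about 1.2 mm per row and then 0.5 mm.

Emit:
send_rows:
  deltas:
    - [0,0.01,0,0,0,0,0]
    - [0,0.022,0,0,0,0,0]
    - [0,0.034,0,0,0,0,0]
    - [0,0.046,0,0,0,0,0]
    - [0,0.056,0,0,0,0,0]
    - [0,0.064,0,0,0,0,0]
    - [0,0.07,0,0,0,0,0]
    - [0,0.075,0,0,0,0,0]
    - [0,0.08,0,0,0,0,0]
    - [0,0.084,0,0,0,0,0]
    - [0,0.088,0,0,0,0,0]
    - [0,0.092,0,0,0,0,0]
    - [0,0.096,0,0,0,0,0]
    - [0,0.1,0,0,0,0,0]
    - [0,0.104,0,0,0,0,0]
    - [0,0.108,0,0,0,0,0]
    - [0,0.108,0,0,0,0,0]

```text
clock: 23.48
tcp_pos: [0.4593, 0.0563, 0.1862]
orientation: [0.323, 3.12, 0.003]
contact_force: [8.1, 3.2, -1.3]
grip_width: 0.0222
```

```bash
python3 d.py b -.0742 0.0004 .187
```

```text
t 23.48 tcp [0.4593 0.0563 0.1862] F [ 8.1  3.2 -1.3] w 0.0222 j [-0.51  0.2   0.29  2.12 -0.08  0.83  1.19]
frac shift [-0.003 -0.006 -0.005] turn [0.0007 0.0015 0.0003]
tcp in bal -0.0746 0.0014
```

Travel is 165 mm and the stop is felt at 8 N, so the door is shut. Easing off, releasing, and retracting.

Emit:
send_rows:
  deltas:
    - [0,-0.004,0,0,0,0,0]
    - [0,-0.008,0,0,0,0,0]
    - [0.2,-0.008,0,0,0,0,0]
    - [0.4,-0.008,0,0,0,0,0]
    - [0.6,-0.008,0,0,0,0,0]
    - [0.6,-0.008,0,0,0,0,0]
    - [0.6,-0.008,0,0,0,0,0]
    - [0.6,-0.008,0,-0.04,0,0,0]
    - [0.6,-0.008,0,-0.14,0,0,0]
    - [0.6,-0.008,0,-0.28,0,0,0]
    - [0.6,-0.008,0,-0.42,0,0,0]
    - [0.6,-0.008,0,-0.5,0,0,0]
    - [0.6,-0.008,0,-0.5,0,0,0]

```text
clock: 24.57
tcp_pos: [0.4604, 0.0552, 0.2635]
orientation: [0.325, 3.121, 0.003]
contact_force: [0.3, 0.1, -0.0]
grip_width: 0.0514
```

Emit:
send_rows:
  deltas:
    - [0.6,0,0.1,0,0,0,0]
    - [0.6,0,0.3,0,0,0,0]
    - [0.6,0,0.5,0,0,0,0]
    - [0.6,0,0.7,0,0,0,0]
    - [0.6,0,0.88,0,0,0,0]
    - [0.6,0,1,0,0,0,0]
    - [0.6,0,1,0,0,0,0]

```text
clock: 25.15
tcp_pos: [0.4893, 0.2064, 0.2597]
orientation: [-0.315, -3.125, -0.001]
contact_force: [-0.3, -0.3, 0.8]
grip_width: 0.0511
```

Emit:
send_rows:
  deltas:
    - [0.6,0,0.1,0,0,0,0]
    - [0.6,0,0.3,0,0,0,0]
    - [0.6,0,0.5,0,0,0,0]
    - [0.6,0,0.7,0,0,0,0]
    - [0.6,0,0.88,0,0,0,0]
    - [0.6,0,1,0,0,0,0]
    - [0.6,0,1,0,0,0,0]
    - [0.6,0,1,0,0,0,0]

```text
clock: 25.82
tcp_pos: [0.5203, 0.3491, 0.2598]
orientation: [-0.323, -3.124, 0.002]
contact_force: [-0.6, -0.3, -0.1]
grip_width: 0.0511
```

```bash
python3 d.py b -.0742 0 .187; python3 - <<'E'
from h import *
B=np.array([.532,.0396]);Y=np.radians(-11.86);K=B-.074*np.array([np.cos(Y),np.sin(Y)]);s=grab('scene');t=grab('top','t9.png')
th=np.linspace(0,2*np.pi,60);o=[]
for f in(t,s):
    im=cv2.resize(cv2.cvtColor(f['pixels'],4),None,fx=4,fy=4,interpolation=cv2.INTER_CUBIC)
    for C,z,rr in((B,.155,.0335),(K,.2,.0125)):cv2.polylines(im,[(proj(f,np.c_[C[0]+rr*np.cos(th),C[1]+rr*np.sin(th),0*th+z])*4+1.5).astype(int)],True,(255,0,255),1)
    o.append(im)
h=cv2.resize(cv2.cvtColor(t['pixels'],4),(293,220))
cv2.imwrite('pics/m9.png',np.hstack([o[0][440:880,820:1180],o[1][640:1080,760:1200]]))
E
```

```text
t 25.82 tcp [0.5203 0.3491 0.2598] F [-0.6 -0.3 -0.1] w 0.0511 j [-0.81  0.38  0.16  1.67 -0.07  1.1   0.73]
frac shift [-0.004 -2.002  0.488] turn [-0.0004 -0.0002  0.0003]
tcp in bal -0.075 0.3005
```

View pics/m9.png

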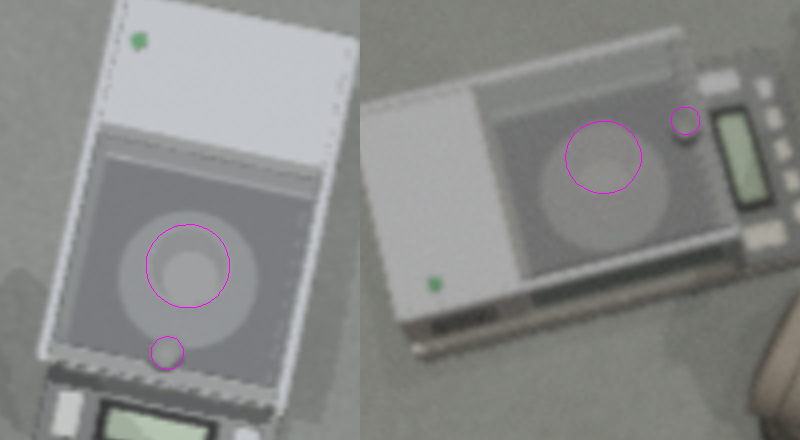

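The door is shut, with the knob on the predicted shut position, and the cup is upright and concentric in the pan under the glass. The arm is clear, so I'm handing in.

```bash
python3 -c "
from bench import r
print(r.hand_in())"
```

```text
the job is handed in; nothing more can be done
None
```

The job is handed in after about 26 s of robot time: the tall white cup stands upright in the middle of the pan with the top door shut.

- **Door opening:** I gripped the knob and slid the door back to its stop. The knob was measured at 90.8 mm behind the chamber's middle, against the expected 91, with 17 N on the wrist at the stop.
- **Cup:** I picked it up by its upper part, lowered it at about 1 mm per row onto the pan, and felt about 3 N at contact. The placing looked right in the last pictures: upright, with its rim on the predicted circle, within about 2 mm.
- **Door closing:** I slid it shut slowly, about 0.6 mm per row at the end. Travel was 165 mm, with 8 N at the front stop, and the last picture shows the knob at its shut position.
- **Other things on the bench:** No force readings suggested a contact with the glass or anything else. I didn't measure the other items again at the end.
- **One disagreement:** The two cameras put the cup's starting place about 5 mm apart. I used a position in between, and the grasp worked.

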